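# Load the board and set the press plate on its guide rods

## Robot

A 7-joint arm with a two-finger parallel gripper is mounted at the origin on a cart in front of the work surface, level with it; the furniture and walls round the work are solid. World frame = base frame: x ahead of the robot, y to its left, z up, the work surface at z = 0. Lengths are in m, angles in rad, forces in N, time in s.
With the tool pointing down it reaches from about 0.35 to 0.9 m from the base axis. Payload 19.9 kg.
Tool frame: the origin (TCP) lies at the very end of the fingers, on their centre line; the grasp point (between the pads) lies 19 mm behind it; z points along the fingers, y is the direction in which the jaws open and shut (so a half turn about z gives the same grasp; the last joint's range is limited). The gripper opens to 85 mm and grips with 20 to 120 N. Pads are 22 mm wide; open, the fingers measure 114 mm over their backs; the gripper's body (76 mm by 85 mm) begins 54 mm behind the grasp point. The pads swing forward as they close: fully open they stand 13 mm farther back than shut.
Start: joints at [1.079, 0.417, -0.01, 1.614, 0.005, 1.111, -0.053], TCP at [0.272, -0.563, 0.231] pointing down, gripper open.
Joint ranges: [-2.81, 2.81], [-0.39, 2.02], [-1.27, 1.25], [0.06, 2.57], [-1.19, 4.33], [0.19, 2], [-2.82, 2.82]. Speed limits (rad/s): [1.89, 1.89, 2.39, 2.39, 3.01, 3.01, 3.01].

## Interface

Orientations are given as a rotation vector (axis times angle).
In Python, from bench import robot, snapshot gives the robot as it stands. The module is installed in compiled form; this text tells all that it offers.
- The arm moves only by the tool step_arm, never from a script. Its argument "motion" is a list of rows, each an object with "claw": the finger opening in m, from 0 to 0.0854; "translation": the shift along the tool's x, y, z in m, a list of three; "roll": the turn about the tool's z in rad. A call has 1 to 12 rows; each row shifts and turns the commanded pose from where the row before left it, along the tool's axes as they then stand; what a row does not reach is not made up. A row lasts 1/12 s, in which the tool goes at most 41.7 mm and 7.16 degrees, less where a joint would pass 70% of its speed; a pose out of reach is approached as far as the arm can. A call with a gripper value outside its range is refused whole. The fingers move at their own pace and stop on an object; the grip force is fixed at half the most. Time passes only in rows, so rows that do not move let the fingers close. It gives the time, the measured TCP pose, the force and the opening at its end, in the units of the state.
- robot.state(): the state, without advancing time (a new reading comes with each control period).
- snapshot(name): name is "side" or "top"; returns a dict with "image" (480x640x3 uint8, red, green, blue), "fx", "fy", "cx", "cy" (pixels), "distortion" ([k1, k2, p1, p2, k3] as OpenCV has them; the pictures are not rectified), "world_to_cam" (4x4, takes a point from world to camera coordinates). Camera axes: x right, y down, z forward; pixel columns grow to the right and rows downward; lengths in m; the calibration is good to about 2 mm. A picture is of the moment at which its call begins. There is no depth.
- robot.close_job(): hands the job in, once; it reports no verdict.
The state is a dict: "time": time; "joint_positions": joint angles; "qd": joint speeds; "tau": joint torques, N m; "eef_pos": TCP position; "orientation": TCP orientation; "ft_force": force on the tool from outside, world axes, zero at the start; "moment": the same for the moment, N m; "opening": opening from 0.0 (shut) to 1.0 (fully open).
Only numpy, scipy, OpenCV 4.12 (cv2) and the standard library are available. Lean on these libraries where they do the work, as an engineer would, in place of code of your own. Each camera call takes 0.05 s, during which the arm holds its last target.

## Task

Make the board press fixture ready: push the blue board carrier in by its orange tab until it is fully home against the stop, and after that pick up the loose drilled aluminium plate by its handle and lower it gently, level and without dropping it, over the two tall guide rods until it sits flat on both brass shoulders. Let go of it at the end, and leave the other things on the bench where they are.

Things in the scene. Friction and masses are not known exactly. Their poses are not given: they have to be found in the camera images.
- fixture: Board press fixture, fixed: dark steel base 16 mm high, x -155 to +95 mm, 190 mm wide in y. Origin on the bench midway between the two rods, z up. The blue carrier slides along x between the rods; its open end is at -x, roughly toward the robot, the stop at +x. Carrier top is 28 mm high, board on it to 38 mm. When the plate is home, plate_handle is at (0, 0, 99 mm) in this frame.
- rod_left (a point): Tip of the left (+y) vertical guide rod: fixture x 0, y +75 mm, 135 mm above the bench. Rod 12 mm diameter; its last 10 mm taper to 5 mm. It rises from a brass shoulder, 24 mm diameter, top 48 mm above the bench, on which the plate's underside rests. Axes as the fixture's.
- rod_right (a point): Tip of the right (-y) guide rod, the same, at fixture x 0, y -75 mm, 135 mm above the bench.
- carrier (a joint): Slide of the blue board carrier, in m: 0 = fully home against the stop, under the rods; positive = pulled out along the fixture's -x axis (at most 0.09). It has about 2.5 N of friction and stays where it is left.
- carrier_tab (a point): Centre of the front (-x) face of the orange upright tab on the carrier, 45 mm above the bench. Tab 50 mm wide along the fixture's y, 8 mm thick, from 18 to 60 mm above the bench. In the fixture's frame it is at x = -79 mm minus the carrier joint, y = 0. Use its position only: its own axes are turned about z by a quarter turn from the fixture's.
- plate_handle (a point): Centre of the black handle bar (84 mm along y, 18 along x, 22 high) on the loose press plate, 69 mm above its feet. Aluminium plate 70 x 190 (y) x 10 mm, about 0.4 kg, balanced; 15 mm through holes at y = +75 and -75 mm. Its underside is 51 mm and top 41 mm below this point; four 18 mm feet hang below, clear of the holes. Axes: z up, y along the plate. Half-turned is as good.
- heatsink: Grey finned heatsink 30 x 50 x 26 mm, loose bystander; origin under its centre.
- reel: Reel of solder, 54 mm diameter, 43 mm high, standing, loose bystander; origin under its centre.
- bottle: White bottle with a green cap, 38 mm diameter, 83 mm high, standing, loose bystander; origin under its centre.
- pliers: Side cutters with teal handles, 46 x 141 x 12 mm, lying, loose bystander; origin under its centre.
Not all that is in view belongs to the job. Of the things that look like the part that bears plate_handle, the larger one is meant.

How it is judged:
By the outcome, as a careful person would: the job done as asked, in the order asked, and still so for the second after the job is handed in, with the robot touching nothing.
It also fails if it takes over 58 s, if anything falls off the work surface, if the arm or the gripper's body presses on something with over 40 N, if the wrist force passes 120 N, or if a joint passes its speed limit or range.

## Working session

There is one attempt and no reset: what is moved stays moved. The work goes in short steps, Python scripts to look and compute and a tool call to move; the robot and the scene stay as the last step left them, time stands still between calls to the robot, and variables do not carry over. Pictures are saved under pics/ and viewed, and the job is handed in when it is done.

Besides the shell and the picture viewer there is one more tool, called in YAML: its name, and indented under it one key for each argument. step_arm: Moves the arm, as the interface text tells. Its arguments: {"type":"object","properties":{"motion":{"type":"array"}},"required":["motion"]}

```bash
mkdir -p pics
python3 - <<'E'
from bench import robot, snapshot
import cv2, numpy as np, pickle
print(robot.state())
for n in ("side","top"):
    s=snapshot(n); cv2.imwrite(f"pics/{n}0.png",s["image"][:,:,::-1]); pickle.dump(s,open(f"{n}0.pkl","wb"))
    print({k:(np.round(v,4).tolist() if k!="image" else 0) for k,v in s.items()})
E
```

```text
{'time': 0.0, 'joint_positions': array([ 1.07947608,  0.41796379, -0.01029064,  1.61416389,  0.00467888,
        1.1106931 , -0.05298363]), 'qd': array([-0.00125183, -0.00197132, -0.00036063,  0.00098273, -0.0018417 ,
       -0.00133924,  0.0004242 ]), 'tau': array([-6.53760890e-05, -8.64450288e+01,  6.79041166e-01, -4.34902990e+01,
        1.91739335e-02,  7.57955073e-03, -8.73332374e-05]), 'eef_pos': array([ 0.2715934 , -0.56252656,  0.230671  ]), 'orientation': array([-3.06134225e+00, -7.00382544e-01,  5.38163863e-04]), 'ft_force': array([0.70432144, 0.11217614, 0.62964345]), 'moment': array([-0.02812952,  0.02054795,  0.01611797]), 'opening': 1.000904406475139}
{'image': 0, 'fx': 554.5467, 'fy': 554.5467, 'cx': 320.1916, 'cy': 233.5671, 'distortion': [-0.0816, 0.0, 0.0, 0.0, 0.0], 'world_to_cam': [[-0.9844, -0.1738, 0.0269, 0.5379], [-0.0883, 0.3559, -0.9303, 0.1667], [0.1521, -0.9182, -0.3657, 1.3927], [0.0, 0.0, 0.0, 1.0]]}
{'image': 0, 'fx': 460.6295, 'fy': 460.6295, 'cx': 309.5232, 'cy': 240.207, 'distortion': [0.0419, 0.0, 0.0, 0.0, 0.0], 'world_to_cam': [[-0.0238, -0.9997, 0.0072, -0.012], [-0.9853, 0.0223, -0.1695, 0.5537], [0.1693, -0.0111, -0.9855, 1.4092], [0.0, 0.0, 0.0, 1.0]]}
```

View pics/side0.png

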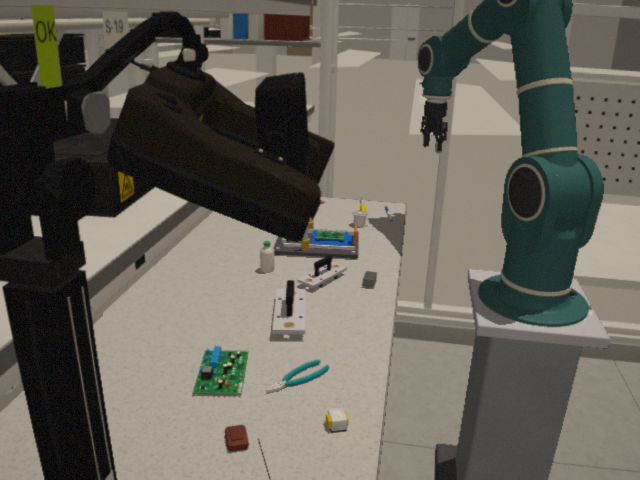

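View pics/top0.png

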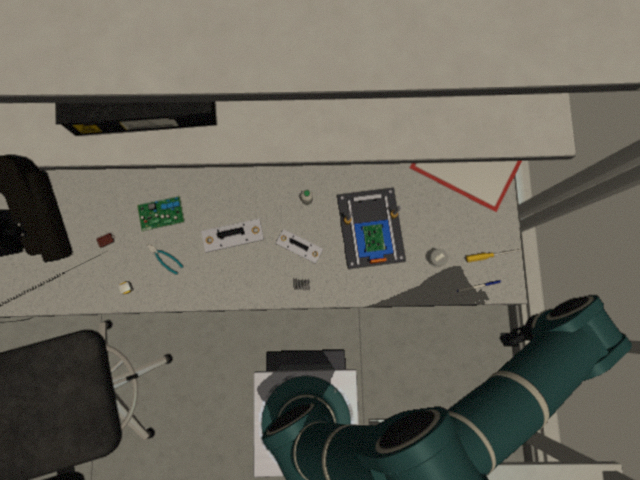

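Run:
```python
import cv2, numpy as np, pickle
t=pickle.load(open("top0.pkl","rb"))["image"][:,:,::-1]; s=pickle.load(open("side0.pkl","rb"))["image"][:,:,::-1]
cv2.imwrite("pics/a.png",cv2.resize(t[170:280,190:290],None,fx=5.4,fy=5.4,interpolation=cv2.INTER_CUBIC))
cv2.imwrite("pics/b.png",cv2.resize(t[180:275,325:455],None,fx=6,fy=6,interpolation=cv2.INTER_CUBIC))
cv2.imwrite("pics/c.png",cv2.resize(s[190:345,255:415],None,fx=3.8,fy=3.8,interpolation=cv2.INTER_CUBIC))
```

```text
(no output)
```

View pics/a.png

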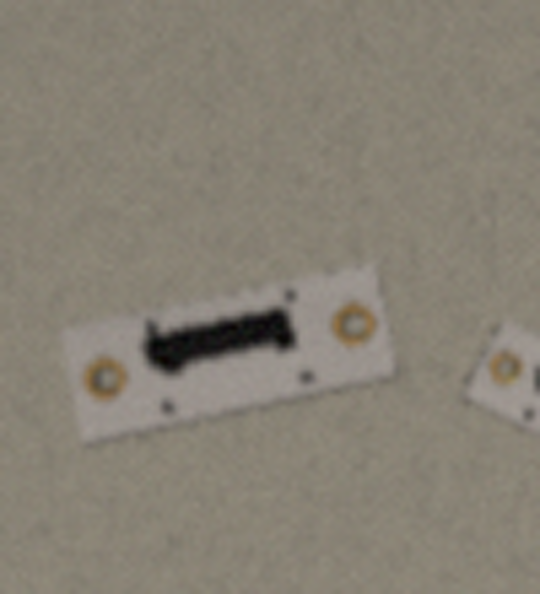

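View pics/b.png

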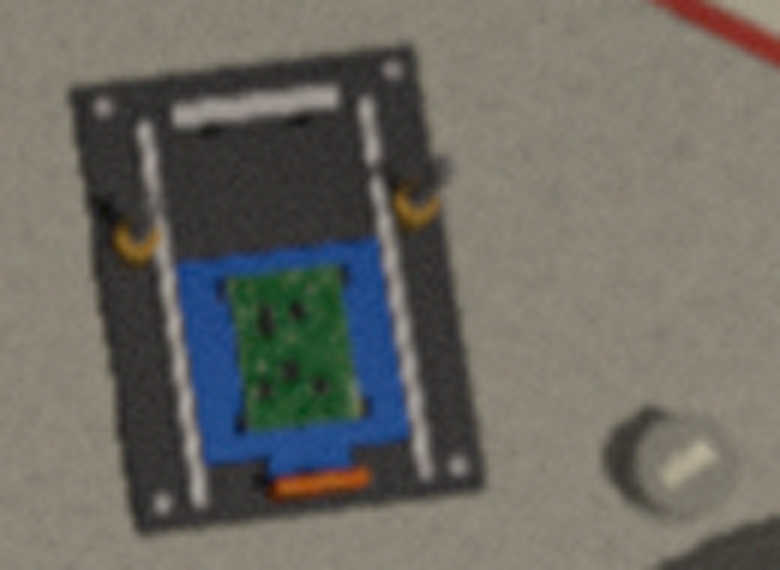

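View pics/c.png

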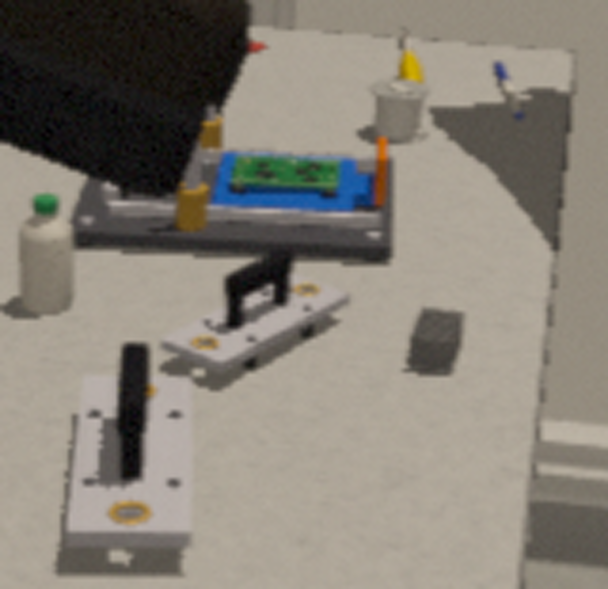

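```bash
cat > h.py <<'E'
import cv2, numpy as np, pickle
from scipy.optimize import least_squares
def proj(s,P):
    P=np.atleast_2d(P).astype(float); M=np.array(s["world_to_cam"])
    K=np.array([[s["fx"],0,s["cx"]],[0,s["fy"],s["cy"]],[0,0,1.]])
    return cv2.projectPoints(P,cv2.Rodrigues(M[:3,:3])[0],M[:3,3],K,np.array(s["distortion"],float))[0][:,0]
def un(s,uv,z):
    M=np.array(s["world_to_cam"]);K=np.array([[s["fx"],0,s["cx"]],[0,s["fy"],s["cy"]],[0,0,1.]])
    n=cv2.undistortPoints(np.array(uv,float).reshape(-1,1,2),K,np.array(s["distortion"],float))[:,0]
    d=np.c_[n,np.ones(len(n))]@M[:3,:3]; c=-M[:3,:3].T@M[:3,3]
    return c+d*((z-c[2])/d[:,2])[:,None]
def place(p,L):
    x,y,a=p; L=np.atleast_2d(L); c,s=np.cos(a),np.sin(a)
    return np.c_[x+c*L[:,0]-s*L[:,1], y+s*L[:,0]+c*L[:,1], L[:,2]]
def fit(obs,p0):
    # obs: list of (cam, local pts, uv)
    f=lambda p: np.concatenate([(proj(s,place(p,L))-uv).ravel() for s,L,uv in obs])
    r=least_squares(f,p0,loss="soft_l1"); return r.x,f(r.x).reshape(-1,2)
E
python3 - <<'E'
from h import *
t=pickle.load(open("top0.pkl","rb")); s=pickle.load(open("side0.pkl","rb"))
cv=lambda P,o,k: np.array([o[0],o[1]])+(np.array(P)+.5)/k-.5
pu=cv([(65,328),(375,265),(394,372),(83,441),(105,378),(353,325)],(190,170),5.4)
pL=np.array([(35,95,28),(35,-95,28),(-35,-95,28),(-35,95,28),(0,75,28),(0,-75,28)])/1000
ps=cv([(129,513)],(255,190),3.8)
p,r=fit([(t,pL,pu)],[.5,.2,.2]); print("plate top",p,r.round(2).tolist())
print("side pred hole",proj(s,place(p,[(0,.075,.028),(0,-.075,.028)])),ps)
print("handle top", (proj(s,place(p,[(0,.042,.080),(0,-.042,.08)]))-[255,190])*3.8)
fu=cv([(72,90),(410,45),(483,487),(140,533)],(325,180),6)
fL=np.array([(95,95,16),(95,-95,16),(-155,-95,16),(-155,95,16)])/1000
f,r=fit([(t,fL,fu)],[.5,-.2,.1]); print("fixture",f,r.round(2).tolist())
q=lambda L,c,o,k:((proj(c,place(f,L))-o)*k).round().tolist()
sh=[(0,.075,.048),(0,-.075,.048),(0,.075,.135),(0,-.075,.135)]
print("top shoulders,tips",q(sh,t,[325,180],6)); print("side",q(sh+[(-.155,.095,.016),(-.155,.095,0),(.095,.095,0.016)],s,[255,190],3.8))
w=un(t,cv([(273,488),(368,475),(273,497),(370,484)],(325,180),6),.06)
c,sn=np.cos(f[2]),np.sin(f[2]); print("tab top local",((w[:,:2]-f[:2])@np.array([[c,-sn],[sn,c]])).round(4).tolist(), w.round(4).tolist())
E
```

```text
plate top [0.58036261 0.22235858 0.19060553] [[-0.79, -0.04], [0.12, -0.58], [0.87, 0.49], [-0.28, 0.16], [-0.07, -0.08], [0.2, -0.0]]
side pred hole [[287.77025911 324.17143733]
 [290.13066802 292.04806673]] [[288.57894737 324.63157895]]
handle top [[127.09844837 401.63046436]
 [132.1857865  337.06112427]]
fixture [ 0.62700186 -0.2211171   0.11112511] [[-0.49, -0.61], [0.25, -0.57], [0.94, 0.44], [-0.56, 0.63]]
top shoulders,tips [[133.0, 235.0], [412.0, 198.0], [149.0, 197.0], [445.0, 158.0]]
side [[189.0, 186.0], [206.0, 118.0], [191.0, 78.0], [208.0, 18.0], [391.0, 245.0], [390.0, 264.0], [62.0, 228.0]]
tab top local [[-0.1435, 0.0257], [-0.1433, -0.0241], [-0.1481, 0.0265], [-0.1481, -0.0244]] [[0.4815, -0.2115, 0.06], [0.4872, -0.261, 0.06], [0.4769, -0.2112, 0.06], [0.4825, -0.2618, 0.06]]
```

step_arm:
  motion:
    - {"claw": 0, "translation": [0, 0, 0], "roll": 0.113}
    - {"claw": 0, "translation": [0, 0, 0], "roll": 0.113}
    - {"claw": 0, "translation": [0, 0, 0], "roll": 0.113}
    - {"claw": 0, "translation": [0.02, -0.03, 0], "roll": 0}
    - {"claw": 0, "translation": [0.025, -0.037, 0], "roll": 0}
    - {"claw": 0, "translation": [0.025, -0.037, 0], "roll": 0}
    - {"claw": 0, "translation": [0.025, -0.037, 0], "roll": 0}
    - {"claw": 0, "translation": [0.025, -0.037, 0], "roll": 0}
    - {"claw": 0, "translation": [0.025, -0.037, 0], "roll": 0}
    - {"claw": 0, "translation": [0.025, -0.037, 0], "roll": 0}
    - {"claw": 0, "translation": [0.02, -0.03, 0], "roll": 0}
    - {"claw": 0, "translation": [0.01, -0.018, 0], "roll": 0}

```text
time: 1.1
eef_pos: [0.4307, -0.2544, 0.2313]
orientation: [-3.136, -0.18, -0.0]
ft_force: [0.3, 1.3, 0.3]
opening: -0.002
```

step_arm:
  motion:
    - {"claw": 0, "translation": [0, -0.006, 0.02], "roll": 0}
    - {"claw": 0, "translation": [0, -0.005, 0.035], "roll": 0}
    - {"claw": 0, "translation": [0, 0, 0.04], "roll": 0}
    - {"claw": 0, "translation": [0, 0, 0.04], "roll": 0}
    - {"claw": 0, "translation": [0, 0, 0.035], "roll": 0}
    - {"claw": 0, "translation": [0, 0, 0.018], "roll": 0}
    - {"claw": 0, "translation": [0, 0, 0.005], "roll": 0}
    - {"claw": 0, "translation": [0, 0, 0], "roll": 0}

```text
time: 1.77
eef_pos: [0.4271, -0.2471, 0.0373]
orientation: [-3.135, -0.174, 0.003]
ft_force: [0.4, 0.7, -0.1]
opening: -0.003
```

```bash
cat > look.py <<'E'
import sys
from bench import robot, snapshot
from h import *
def look(tag,boxes):
    out={}
    for n,b in boxes.items():
        s=snapshot(n); pickle.dump(s,open(f"{n}{tag}.pkl","wb")); x0,y0,x1,y1,k=b
        cv2.imwrite(f"pics/{n}{tag}.png",cv2.resize(s["image"][y0:y1,x0:x1,::-1],None,fx=k,fy=k,interpolation=cv2.INTER_CUBIC)); out[n]=s
    return out
F=np.array([0.6270,-0.2211,0.1111])
def loc(p,f=F):
    c,sn=np.cos(f[2]),np.sin(f[2]); d=np.array(p)[:2]-f[:2]; return np.array([c*d[0]+sn*d[1],-sn*d[0]+c*d[1]])
def st():
    s=robot.state(); r=s["orientation"]; R=cv2.Rodrigues(r)[0]
    print("t",round(s["time"],2),"pos",s["eef_pos"].round(4),"loc",loc(s["eef_pos"]).round(4),"head",np.degrees(np.arctan2(R[1,0],R[0,0])).round(2),"tiltz",R[:,2].round(4),"F",s["ft_force"].round(1),"M",s["moment"].round(2),"op",round(s["opening"],3))
    return s
E
python3 - <<'E'
from look import *
st(); look("1",{"top":(325,180,455,275,6),"side":(255,130,415,285,3.8)})
E
```

```text
t 1.77 pos [ 0.4271 -0.2471  0.0373] loc [-0.2015 -0.0037] head 6.35 tiltz [-0.0023  0.0013 -1.    ] F [ 0.4  0.7 -0.1] M [0.07 0.06 0.03] op -0.003
```

View pics/top1.png

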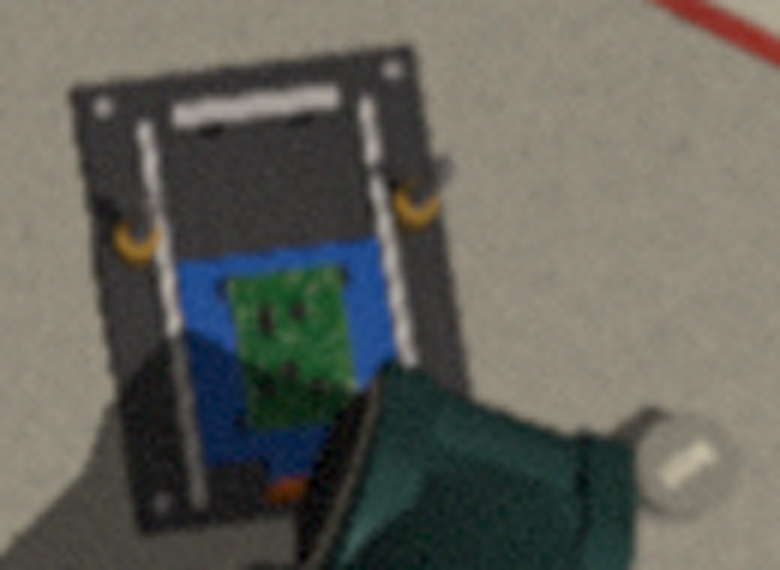

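View pics/side1.png

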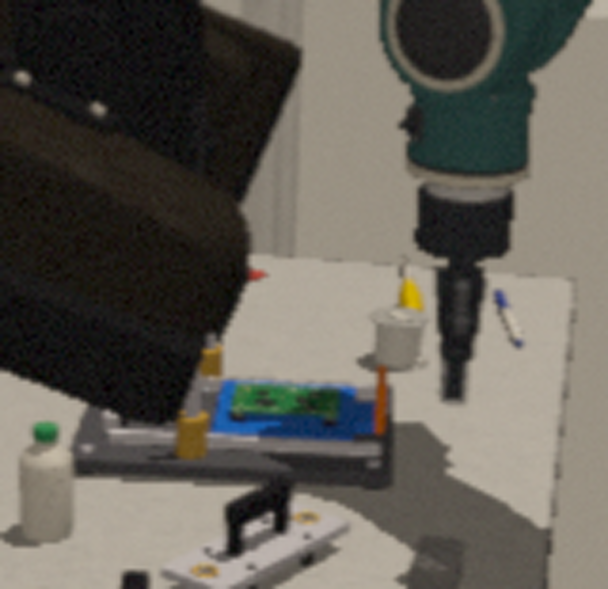

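step_arm:
  motion:
    - {"claw": 0, "translation": [0.01, -0.004, 0], "roll": 0}
    - {"claw": 0, "translation": [0.015, 0, 0], "roll": 0}
    - {"claw": 0, "translation": [0.009, 0, 0], "roll": 0}
    - {"claw": 0, "translation": [0.004, 0, 0], "roll": 0}
    - {"claw": 0, "translation": [0.004, 0, 0], "roll": 0}
    - {"claw": 0, "translation": [0.004, 0, 0], "roll": 0}
    - {"claw": 0, "translation": [0.006, 0, 0], "roll": 0}
    - {"claw": 0, "translation": [0.006, 0, 0], "roll": 0}
    - {"claw": 0, "translation": [0.006, 0, 0], "roll": 0}
    - {"claw": 0, "translation": [0.006, 0, 0], "roll": 0}
    - {"claw": 0, "translation": [0.006, 0, 0], "roll": 0}
    - {"claw": 0, "translation": [0.006, 0, 0], "roll": 0}

```text
time: 2.87
eef_pos: [0.5094, -0.2345, 0.0382]
orientation: [3.137, 0.174, -0.0]
ft_force: [-2.3, -2.1, 2.2]
opening: -0.002
```

Run:
```python
from look import *
st()
```

```text
t 2.87 pos [ 0.5094 -0.2345  0.0382] loc [-0.1184 -0.0003] head 6.34 tiltz [-1.e-04 -1.e-04 -1.e+00] F [-2.3 -2.1  2.2] M [-0.42  0.56  0.02] op -0.002
```

step_arm:
  motion:
    - {"claw": 0, "translation": [0.006, 0, 0], "roll": 0}
    - {"claw": 0, "translation": [0.005, 0, 0], "roll": 0}
    - {"claw": 0, "translation": [0.004, 0, 0], "roll": 0}
    - {"claw": 0, "translation": [0.003, 0, 0], "roll": 0}
    - {"claw": 0, "translation": [0.002, 0, 0], "roll": 0}
    - {"claw": 0, "translation": [0.002, 0, 0], "roll": 0}

```text
time: 3.37
eef_pos: [0.5308, -0.2319, 0.0382]
orientation: [-3.137, -0.174, 0.0]
ft_force: [-3.7, -2.9, 0.0]
opening: 0.0
```

Run:
```python
from look import *
st()
```

```text
t 3.37 pos [ 0.5308 -0.2319  0.0382] loc [-0.0969 -0.0001] head 6.35 tiltz [-3.e-04  1.e-04 -1.e+00] F [-3.7 -2.9  0. ] M [-0.45  0.54 -0.07] op 0.0
```

step_arm:
  motion:
    - {"claw": 0, "translation": [0.0015, 0, 0], "roll": 0}
    - {"claw": 0, "translation": [0.0015, 0, 0], "roll": 0}
    - {"claw": 0, "translation": [0.0015, 0, 0], "roll": 0}

```text
time: 3.62
eef_pos: [0.5351, -0.2315, 0.0382]
orientation: [-3.137, -0.174, 0.0]
ft_force: [-2.7, -2.6, -1.3]
opening: -0.001
```

step_arm:
  motion:
    - {"claw": 0, "translation": [0.001, 0, 0], "roll": 0}
    - {"claw": 0, "translation": [0.001, 0, 0], "roll": 0}

```text
time: 3.78
eef_pos: [0.5372, -0.2313, 0.0382]
orientation: [-3.137, -0.174, 0.0]
ft_force: [-3.0, -1.9, -1.1]
opening: -0.0
```

step_arm:
  motion:
    - {"claw": 0, "translation": [0.001, 0, 0], "roll": 0}
    - {"claw": 0, "translation": [0.0005, 0, 0], "roll": 0}

```text
time: 3.95
eef_pos: [0.5372, -0.2313, 0.0381]
orientation: [-3.136, -0.173, 0.005]
ft_force: [-16.2, -0.6, 11.4]
opening: -0.002
```

step_arm:
  motion:
    - {"claw": 0, "translation": [0, 0, 0], "roll": 0}
    - {"claw": 0, "translation": [-0.01, 0, 0], "roll": 0}
    - {"claw": 0, "translation": [-0.02, 0, 0], "roll": 0}
    - {"claw": 0, "translation": [-0.005, 0, 0.0], "roll": 0}
    - {"claw": 0, "translation": [0, 0, -0.02], "roll": 0}
    - {"claw": 0, "translation": [0, 0, -0.03], "roll": -0.1}
    - {"claw": 0.0, "translation": [0, 0, -0.03], "roll": -0.12}
    - {"claw": 0.0, "translation": [0, 0, -0.03], "roll": -0.12}
    - {"claw": 0.0, "translation": [0, 0, -0.03], "roll": -0.12}
    - {"claw": 0.0, "translation": [0, 0, -0.02], "roll": -0.12}
    - {"claw": 0.085, "translation": [0, 0, 0], "roll": -0.12}
    - {"claw": 0.085, "translation": [0, 0, 0], "roll": -0.12}

```text
time: 4.95
eef_pos: [0.5047, -0.2351, 0.2]
orientation: [2.801, 1.417, 0.003]
ft_force: [-0.3, -0.3, -0.8]
opening: 0.276
```

step_arm:
  motion:
    - {"claw": 0.085, "translation": [0, 0, 0], "roll": -0.12}
    - {"claw": 0.085, "translation": [0, 0, 0], "roll": -0.12}
    - {"claw": 0.085, "translation": [0, 0, 0], "roll": -0.12}
    - {"claw": 0.085, "translation": [0, 0, 0], "roll": -0.12}
    - {"claw": 0.085, "translation": [0, 0, 0], "roll": -0.12}
    - {"claw": 0.085, "translation": [0, 0, 0], "roll": -0.12}
    - {"claw": 0.085, "translation": [0, 0, 0], "roll": -0.11}

```text
time: 5.53
eef_pos: [0.5041, -0.2348, 0.1985]
orientation: [1.992, 2.428, 0.001]
ft_force: [0.8, -0.2, -0.8]
opening: 0.997
```

Run:
```python
from look import *
st()
```

```text
t 5.53 pos [ 0.5041 -0.2348  0.1985] loc [-1.237e-01  1.000e-04] head 101.26 tiltz [ 8.e-04  0.e+00 -1.e+00] F [ 0.8 -0.2 -0.8] M [-0.    0.03  0.01] op 0.997
```

step_arm:
  motion:
    - {"claw": 0.085, "translation": [0.015, 0.0057, 0], "roll": 0}
    - {"claw": 0.085, "translation": [0.03, 0.0114, 0], "roll": 0}
    - {"claw": 0.085, "translation": [0.03, 0.0114, 0], "roll": 0}
    - {"claw": 0.085, "translation": [0.03, 0.0114, 0], "roll": 0}
    - {"claw": 0.085, "translation": [0.03, 0.0114, 0], "roll": 0}
    - {"claw": 0.085, "translation": [0.03, 0.0114, 0], "roll": 0}
    - {"claw": 0.085, "translation": [0.03, 0.0114, 0], "roll": 0}
    - {"claw": 0.085, "translation": [0.03, 0.0114, 0], "roll": 0}
    - {"claw": 0.085, "translation": [0.03, 0.0114, 0], "roll": 0}
    - {"claw": 0.085, "translation": [0.03, 0.0114, 0], "roll": 0}
    - {"claw": 0.085, "translation": [0.03, 0.0114, 0], "roll": 0}
    - {"claw": 0.085, "translation": [0.03, 0.0114, 0], "roll": 0}

```text
time: 6.53
eef_pos: [0.5675, 0.1304, 0.1985]
orientation: [2.0, 2.422, 0.001]
ft_force: [0.4, -0.2, 0.2]
opening: 0.997
```

step_arm:
  motion:
    - {"claw": 0.085, "translation": [0.03, 0.0114, 0], "roll": 0}
    - {"claw": 0.085, "translation": [0.03, 0.0114, 0], "roll": 0}
    - {"claw": 0.085, "translation": [0.0185, 0.0066, 0], "roll": 0}
    - {"claw": 0.085, "translation": [0.01, 0.0036, 0], "roll": 0}
    - {"claw": 0.085, "translation": [0, 0, 0], "roll": 0}
    - {"claw": 0.085, "translation": [0, 0, 0], "roll": 0}

```text
time: 7.03
eef_pos: [0.5831, 0.2213, 0.1981]
orientation: [-2.0, -2.422, 0.0]
ft_force: [-0.3, -1.5, 0.8]
opening: 0.993
```

Run:
```python
from look import *
st(); look("2",{"top":(325,180,455,275,6),"side":(200,160,410,345,3.2)})
```

```text
t 7.03 pos [0.5831 0.2213 0.1981] loc [0.0054 0.4446] head 100.9 tiltz [-2.e-04 -1.e-04 -1.e+00] F [-0.3 -1.5  0.8] M [-0.02  0.01  0.01] op 0.993
```

View pics/top2.png

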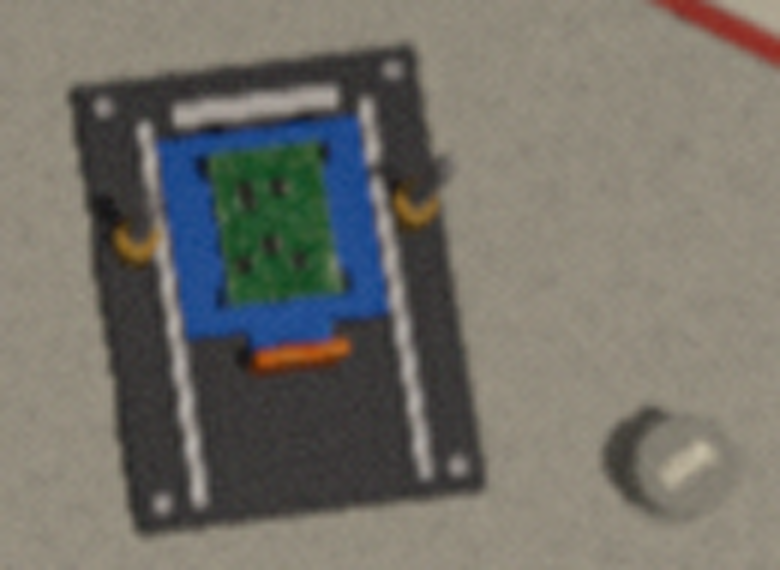

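View pics/side2.png

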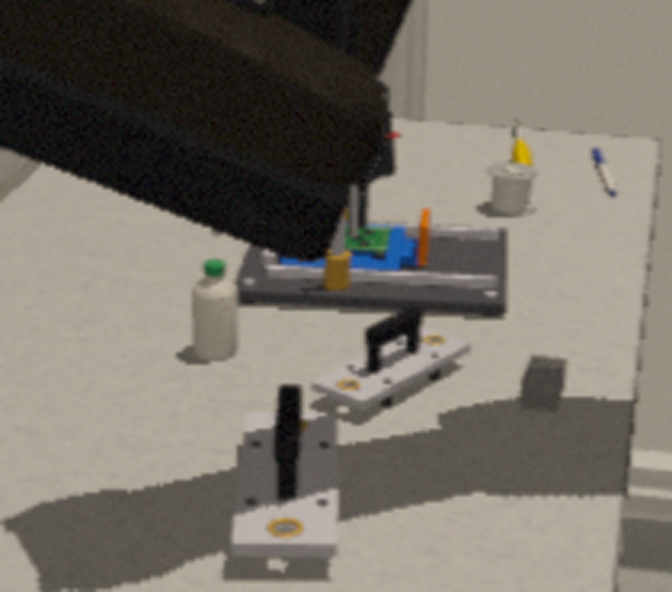

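```bash
cat > ov.py <<'E'
from h import *
def circ(x,y,z,r,n=40):
    a=np.linspace(0,2*np.pi,n); return np.c_[x+r*np.cos(a),y+r*np.sin(a),np.full(n,z)]
def overlay(s,name,box,polys):
    x0,y0,x1,y1,k=box
    im=cv2.resize(np.ascontiguousarray(s["image"][y0:y1,x0:x1,::-1]),None,fx=k,fy=k,interpolation=cv2.INTER_CUBIC)
    for W,col in polys:
        q=((proj(s,W)-[x0,y0]+.5)*k-.5)
        cv2.polylines(im,[np.round(q*8).astype(int)],False,col,1,cv2.LINE_AA,3)
    cv2.imwrite(name,im)
def fixpolys(f):
    P=[]
    for y in (.075,-.075):
        P+=[(place(f,circ(0,y,.048,.012)),(0,0,255)),(place(f,circ(0,y,.125,.006)),(255,255,0)),(place(f,circ(0,y,.135,.0025)),(255,0,255))]
    P.append((place(f,np.array([(95,95,16),(95,-95,16),(-155,-95,16),(-155,95,16),(95,95,16)])/1000),(0,255,255)))
    return P
def plpolys(p,zh=.069):
    b=zh-.041
    P=[(place(p,np.array([(.035,.095,b),(.035,-.095,b),(-.035,-.095,b),(-.035,.095,b),(.035,.095,b)])),(0,255,255))]
    P+=[(place(p,circ(0,y,b,.0075)),(0,0,255)) for y in (.075,-.075)]
    t=zh+.011; P.append((place(p,np.array([(.009,.042,t),(.009,-.042,t),(-.009,-.042,t),(-.009,.042,t),(.009,.042,t)])),(255,0,255)))
    return P
E
python3 - <<'E'
from ov import *
f=np.array([.6270,-.2211,.1111]); p=[.5804,.2224,.1906]
t=pickle.load(open("top2.pkl","rb")); s=pickle.load(open("side2.pkl","rb"));t0=pickle.load(open("top0.pkl","rb"))
overlay(t,"pics/o1.png",(330,180,410,270,6.6),fixpolys(f))
overlay(s,"pics/o2.png",(255,190,380,345,3.8),fixpolys(f)+plpolys(p))
overlay(t0,"pics/o3.png",(195,205,270,260,8),plpolys(p))
E
```

```text
(no output)
```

View pics/o1.png

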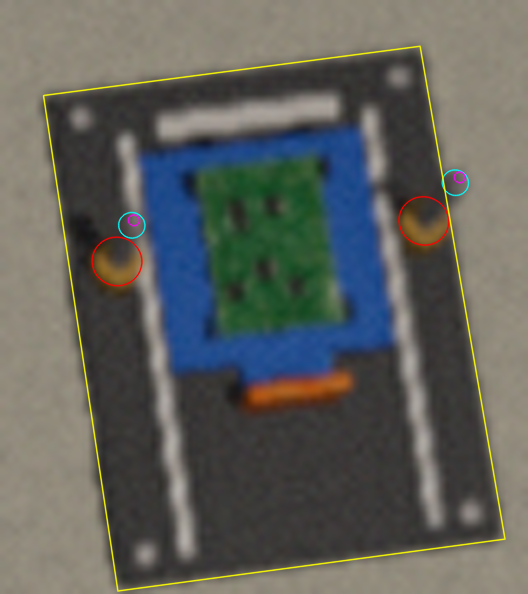

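View pics/o2.png

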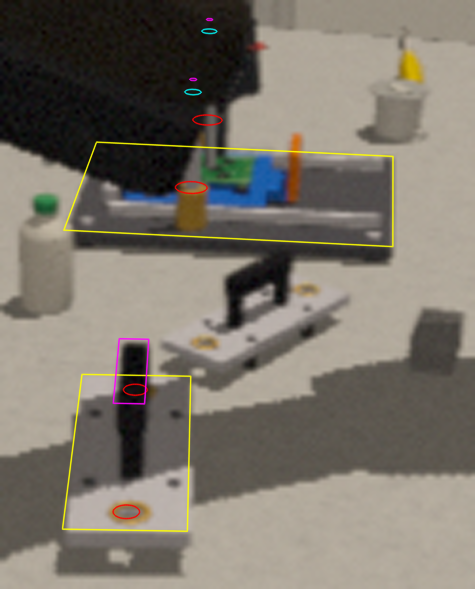

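View pics/o3.png

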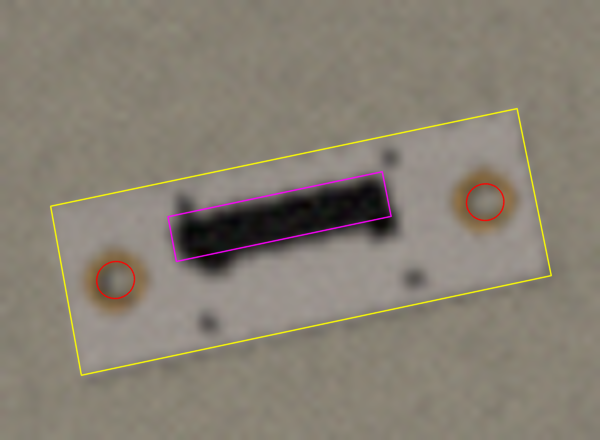

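step_arm:
  motion:
    - {"claw": 0.085, "translation": [0.0016, -0.0024, 0.015], "roll": 0}
    - {"claw": 0.085, "translation": [0, 0, 0.025], "roll": 0}
    - {"claw": 0.085, "translation": [0, 0, 0.025], "roll": 0}
    - {"claw": 0.085, "translation": [0, 0, 0.025], "roll": 0}
    - {"claw": 0.085, "translation": [0, 0, 0.025], "roll": 0}
    - {"claw": 0.085, "translation": [0, 0, 0.02], "roll": 0}
    - {"claw": 0.085, "translation": [0, 0, 0.01], "roll": 0}
    - {"claw": 0.085, "translation": [0, 0, 0.003], "roll": 0}
    - {"claw": 0.085, "translation": [0, 0, 0], "roll": 0}

```text
time: 7.88
eef_pos: [0.5806, 0.2222, 0.0504]
orientation: [-2.002, -2.421, 0.0]
ft_force: [0.2, -0.1, 0.9]
opening: 0.995
```

Run:
```python
from look import *
st(); look("3",{"side":(255,190,380,345,3.8)})
```

```text
t 7.88 pos [0.5806 0.2222 0.0504] loc [0.003  0.4457] head 100.84 tiltz [-3.e-04 -1.e-04 -1.e+00] F [ 0.2 -0.1  0.9] M [ 0.01 -0.01 -0.07] op 0.995
```

View pics/side3.png

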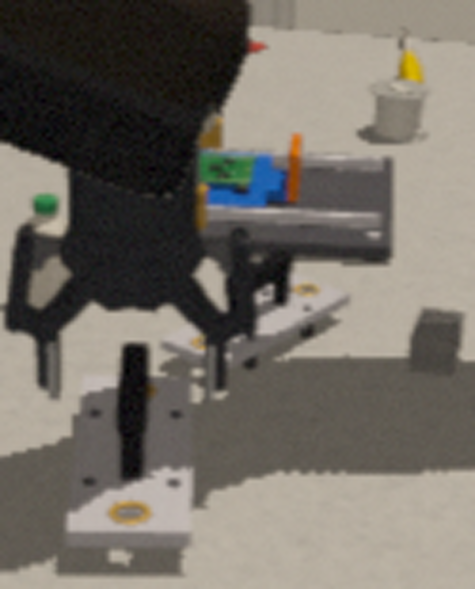

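step_arm:
  motion:
    - {"claw": 0, "translation": [0, 0, 0], "roll": 0}
    - {"claw": 0, "translation": [0, 0, 0], "roll": 0}
    - {"claw": 0, "translation": [0, 0, 0], "roll": 0}
    - {"claw": 0, "translation": [0, 0, 0], "roll": 0}
    - {"claw": 0, "translation": [0, 0, 0], "roll": 0}
    - {"claw": 0, "translation": [0, 0, 0], "roll": 0}
    - {"claw": 0, "translation": [0, 0, 0], "roll": 0}
    - {"claw": 0, "translation": [0, 0, 0], "roll": 0}
    - {"claw": 0, "translation": [0, 0, 0], "roll": 0}

```text
time: 8.68
eef_pos: [0.5805, 0.2229, 0.0504]
orientation: [-2.001, -2.422, 0.0]
ft_force: [-1.6, -1.2, 4.9]
opening: 0.203
```

Run:
```python
from look import *
st(); look("4",{"side":(255,190,380,345,3.8)})
```

```text
t 8.68 pos [0.5805 0.2229 0.0504] loc [0.003  0.4464] head 100.89 tiltz [-0.  0. -1.] F [-1.6 -1.2  4.9] M [-0.24  0.35 -0.02] op 0.203
```

View pics/side4.png

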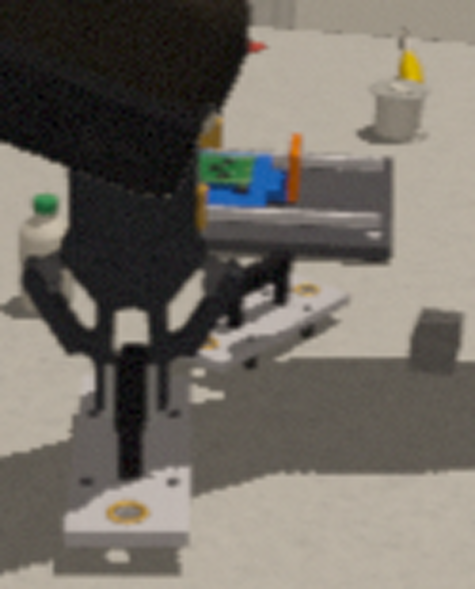

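step_arm:
  motion:
    - {"claw": 0, "translation": [0, 0, -0.003], "roll": 0}
    - {"claw": 0, "translation": [0, 0, -0.007], "roll": 0}
    - {"claw": 0, "translation": [0, 0, -0.015], "roll": 0}
    - {"claw": 0, "translation": [0, 0, -0.02], "roll": 0}
    - {"claw": 0, "translation": [0, 0, -0.025], "roll": 0}
    - {"claw": 0, "translation": [0, 0, -0.025], "roll": 0}
    - {"claw": 0, "translation": [0, 0, -0.025], "roll": 0}
    - {"claw": 0, "translation": [0, 0, -0.02], "roll": 0}
    - {"claw": 0, "translation": [0, 0, -0.015], "roll": 0}
    - {"claw": 0, "translation": [0, 0, -0.01], "roll": 0}
    - {"claw": 0, "translation": [0, 0, 0], "roll": 0}
    - {"claw": 0, "translation": [0, 0, 0], "roll": 0}

```text
time: 9.73
eef_pos: [0.5804, 0.2227, 0.2155]
orientation: [2.001, 2.422, 0.0]
ft_force: [-0.0, 0.1, -4.9]
opening: 0.2
```

Run:
```python
from look import *
st(); look("5",{"side":(200,160,400,345,3.2),"top":(195,180,345,290,5)})
```

```text
t 9.73 pos [0.5804 0.2227 0.2155] loc [0.0029 0.4462] head 100.88 tiltz [ 4.e-04  0.e+00 -1.e+00] F [-0.   0.1 -4.9] M [ 0.02  0.05 -0.01] op 0.2
```

View pics/side5.png

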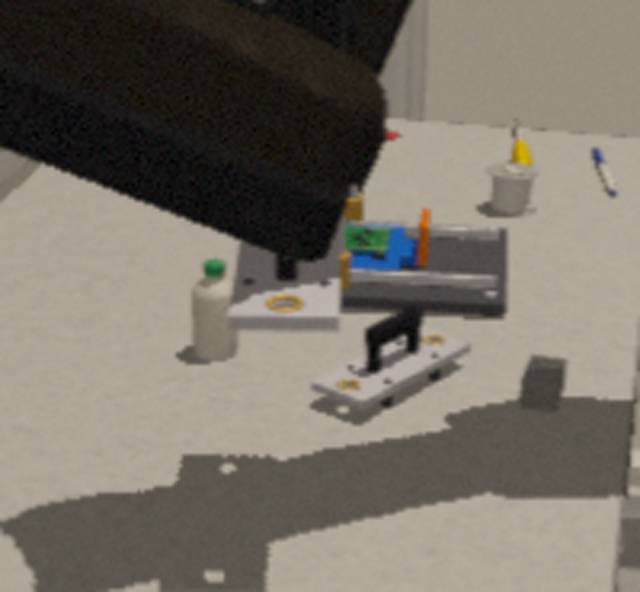

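View pics/top5.png

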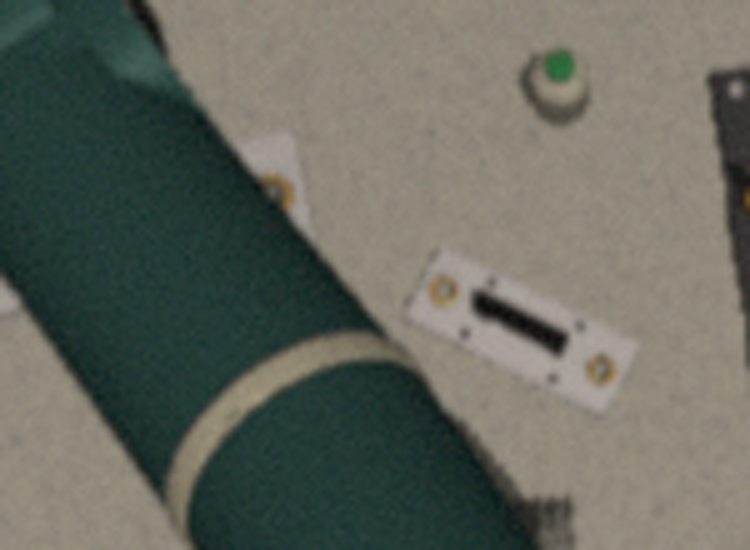

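```bash
cat > ef.py <<'E'
from h import *
from scipy.ndimage import map_coordinates, gaussian_filter
from scipy.spatial import ConvexHull
t=pickle.load(open("top2.pkl","rb")); g=t["image"].astype(float).mean(2)
box=np.array([(x,y,z) for x in(.095,-.155) for y in(.095,-.095) for z in(0,.016)])
def hull(f):
    q=proj(t,place(f,box)); return q[ConvexHull(q).vertices]
def resid(f,verbose=False):
    h=hull(f); out=[]; info=[]
    for a,b in zip(h,np.roll(h,-1,0)):
        L=np.linalg.norm(b-a)
        if L<20: continue
        d=(b-a)/L; n=np.array([d[1],-d[0]])
        rs=[]
        for u in np.linspace(.1,.9,25):
            p=a+u*(b-a); k=np.linspace(-3,3,61)
            q=p+k[:,None]*n; v=map_coordinates(g,[q[:,1],q[:,0]],order=1)
            lo,hi=np.median(v[:10]),np.median(v[-10:])
            m=(lo+hi)/2
            if abs(hi-lo)<25: continue
            s=np.sign(v-m); i=np.where(s[:-1]!=s[1:])[0]
            if len(i): rs.append(k[i[np.argmin(abs(k[i]))]])
        rs=np.array(rs); info.append((len(rs),np.median(rs).round(3),rs.std().round(2)))
        out+=[np.median(rs)]+[(rs[len(rs)//2:].mean()-rs[:len(rs)//2].mean())]
    if verbose: print(info)
    return np.array(out)
f=np.array([.6270,-.2211,.1111]); 
for _ in range(6):
    r0=resid(f); J=np.array([(resid(f+e)-r0)/np.abs(e).sum() for e in np.diag([.003,.003,.015])]).T
    f=f-np.linalg.lstsq(J,r0,rcond=None)[0]
print(f.round(4),resid(f,True).round(2))
M=np.array(t["world_to_cam"]); print(-M[:3,:3].T@M[:3,3])
from ov import *
overlay(t,"pics/o4.png",(330,180,410,270,6.6),fixpolys(f))
E
python3 ef.py
```

```text
[(25, np.float64(-0.1), np.float64(0.27)), (25, np.float64(-0.4), np.float64(0.1)), (25, np.float64(0.0), np.float64(0.26)), (25, np.float64(-0.3), np.float64(0.14))]
[ 0.6278 -0.2215  0.1048] [-0.1   0.06 -0.4  -0.04  0.   -0.14 -0.3   0.1 ]
[ 0.30679845 -0.00864933  1.48270257]
```

View pics/o4.png

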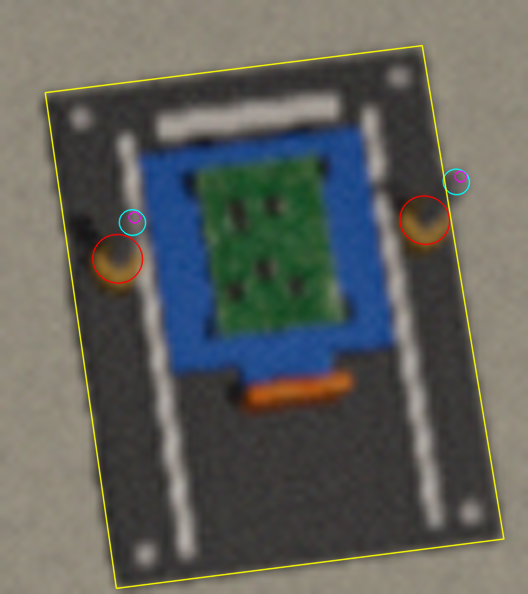

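step_arm:
  motion:
    - {"claw": 0, "translation": [0, 0, 0], "roll": 0.041}
    - {"claw": 0, "translation": [0, 0, 0], "roll": 0.041}
    - {"claw": 0, "translation": [-0.005, 0, 0], "roll": 0}
    - {"claw": 0, "translation": [-0.012, -0.001, 0], "roll": 0}
    - {"claw": 0, "translation": [-0.02, 0, 0], "roll": 0}
    - {"claw": 0, "translation": [-0.025, 0, 0], "roll": 0}
    - {"claw": 0, "translation": [-0.025, 0, 0], "roll": 0}
    - {"claw": 0, "translation": [-0.025, 0, 0], "roll": 0}
    - {"claw": 0, "translation": [-0.025, 0, 0], "roll": 0}
    - {"claw": 0, "translation": [-0.025, 0, 0], "roll": 0}
    - {"claw": 0, "translation": [-0.025, 0, 0], "roll": 0}
    - {"claw": 0, "translation": [-0.025, 0, 0], "roll": 0}

```text
time: 10.83
eef_pos: [0.6019, 0.0094, 0.2148]
orientation: [-2.097, -2.339, 0.001]
ft_force: [0.3, -0.4, -2.5]
opening: 0.2
```

step_arm:
  motion:
    - {"claw": 0, "translation": [-0.025, 0, 0], "roll": 0}
    - {"claw": 0, "translation": [-0.025, 0, 0], "roll": 0}
    - {"claw": 0, "translation": [-0.025, 0, 0], "roll": 0}
    - {"claw": 0, "translation": [-0.025, 0, 0], "roll": 0}
    - {"claw": 0, "translation": [-0.025, 0, 0], "roll": 0}
    - {"claw": 0, "translation": [-0.025, 0, 0], "roll": 0}
    - {"claw": 0, "translation": [-0.025, 0, 0], "roll": 0}
    - {"claw": 0, "translation": [-0.022, 0, 0], "roll": 0}
    - {"claw": 0, "translation": [-0.016, 0, 0], "roll": 0}
    - {"claw": 0, "translation": [-0.012, 0, 0], "roll": 0}
    - {"claw": 0, "translation": [-0.007, 0, 0], "roll": 0}
    - {"claw": 0, "translation": [-0.002, 0, 0], "roll": 0}

```text
time: 11.83
eef_pos: [0.6274, -0.2216, 0.215]
orientation: [-2.099, -2.337, 0.0]
ft_force: [-0.7, -0.1, -2.6]
opening: 0.2
```

step_arm:
  motion:
    - {"claw": 0, "translation": [0, 0, 0], "roll": 0}
    - {"claw": 0, "translation": [0, 0, 0], "roll": 0}

```text
time: 12.0
eef_pos: [0.6277, -0.2194, 0.2153]
orientation: [-2.096, -2.339, -0.001]
ft_force: [-0.6, -0.2, -3.3]
opening: 0.198
```

Run:
```python
from look import *
st(); look("6",{"side":(200,160,400,345,3.2),"top":(310,160,420,260,6)})
```

```text
t 12.0 pos [ 0.6277 -0.2194  0.2153] loc [0.0009 0.0016] head 96.28 tiltz [ 0.e+00  6.e-04 -1.e+00] F [-0.6 -0.2 -3.3] M [ 0.03  0.04 -0.02] op 0.198
```

View pics/side6.png

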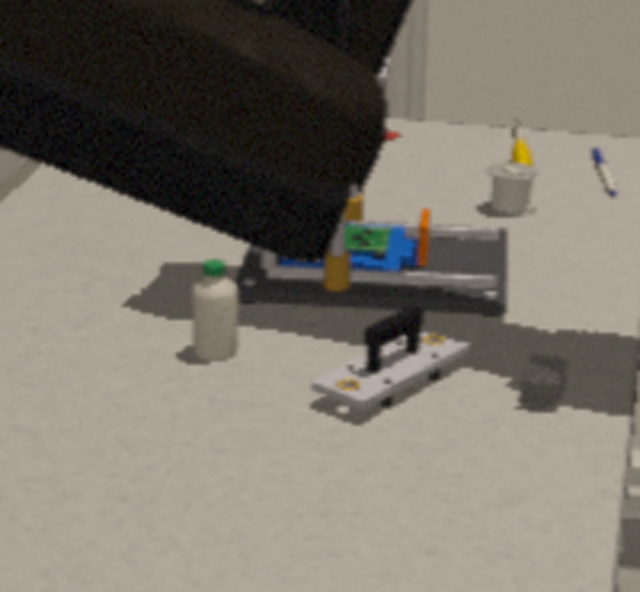

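View pics/top6.png

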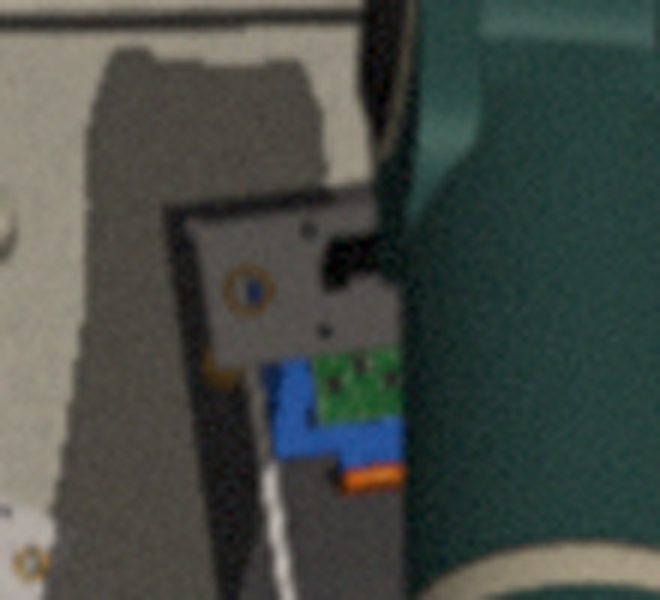

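Run:
```python
from ov import *
t=pickle.load(open("top6.pkl","rb"))
hd=np.radians(6.28); p=[.6277,-.2194,hd]
overlay(t,"pics/o6.png",(330,180,385,240,11),plpolys(p,.2339)+fixpolys([.6275,-.2213,.108]))
```

```text
(no output)
```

View pics/o6.png

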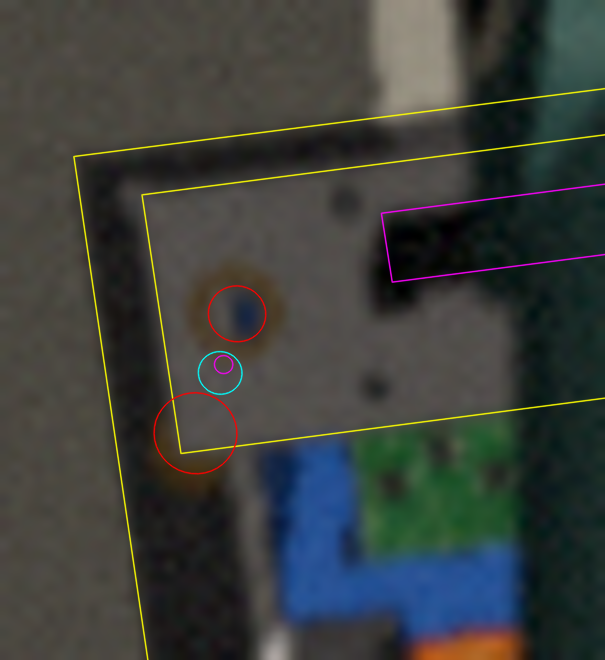

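step_arm:
  motion:
    - {"claw": 0, "translation": [-0.0018, -0.0008, 0.004], "roll": 0}
    - {"claw": 0, "translation": [0, 0, 0.008], "roll": 0}
    - {"claw": 0, "translation": [0, 0, 0.01], "roll": 0}
    - {"claw": 0, "translation": [0, 0, 0.01], "roll": 0}
    - {"claw": 0, "translation": [0, 0, 0.006], "roll": 0}
    - {"claw": 0, "translation": [0, 0, 0.002], "roll": 0}
    - {"claw": 0, "translation": [0, 0, 0], "roll": 0}
    - {"claw": 0, "translation": [0, 0, 0], "roll": 0}

```text
time: 12.77
eef_pos: [0.6271, -0.2225, 0.1754]
orientation: [-2.098, -2.338, -0.0]
ft_force: [0.6, -0.2, -2.9]
opening: 0.199
```

```bash
cat > chk.py <<'E'
import sys
from look import *
from ov import *
tag=sys.argv[1]
s=st(); R=cv2.Rodrigues(s["orientation"])[0]; e=s["eef_pos"]
look(tag,{"top":(325,170,385,230,10),"side":(200,160,400,345,3.2)})
t=pickle.load(open(f"top{tag}.pkl","rb"))
p=[e[0],e[1],np.arctan2(R[1,0],R[0,0])-np.pi/2]
overlay(t,f"pics/o{tag}.png",(330,180,385,240,10),plpolys(p,e[2]+.0186)[1:]+fixpolys([.6275,-.2213,.108]))
E
python3 chk.py 7
```

```text
t 12.77 pos [ 0.6271 -0.2225  0.1754] loc [-0.0001 -0.0014] head 96.19 tiltz [ 1.e-04  1.e-04 -1.e+00] F [ 0.6 -0.2 -2.9] M [ 0.   -0.03  0.03] op 0.199
```

View pics/o7.png

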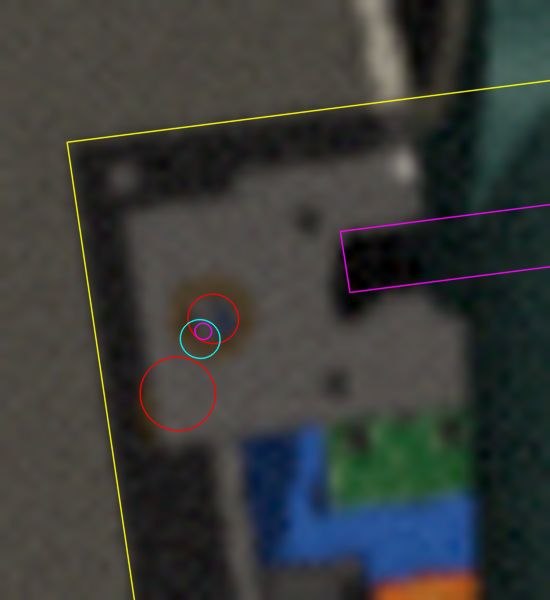

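step_arm:
  motion:
    - {"claw": 0, "translation": [0.0012, 0, 0], "roll": 0}
    - {"claw": 0, "translation": [0, 0, 0.002], "roll": 0}
    - {"claw": 0, "translation": [0, 0, 0.003], "roll": 0}
    - {"claw": 0, "translation": [0, 0, 0.003], "roll": 0}
    - {"claw": 0, "translation": [0, 0, 0.002], "roll": 0}
    - {"claw": 0, "translation": [0, 0, 0], "roll": 0}

```text
time: 13.37
eef_pos: [0.6265, -0.2213, 0.1646]
orientation: [-2.098, -2.337, 0.001]
ft_force: [0.7, -1.1, -4.6]
opening: 0.201
```

```bash
python3 chk.py 8
```

```text
t 13.37 pos [ 0.6265 -0.2213  0.1646] loc [-0.0005 -0.0001] head 96.19 tiltz [-9.e-04  4.e-04 -1.e+00] F [ 0.7 -1.1 -4.6] M [-0.05 -0.   -0.01] op 0.201
```

View pics/top8.png

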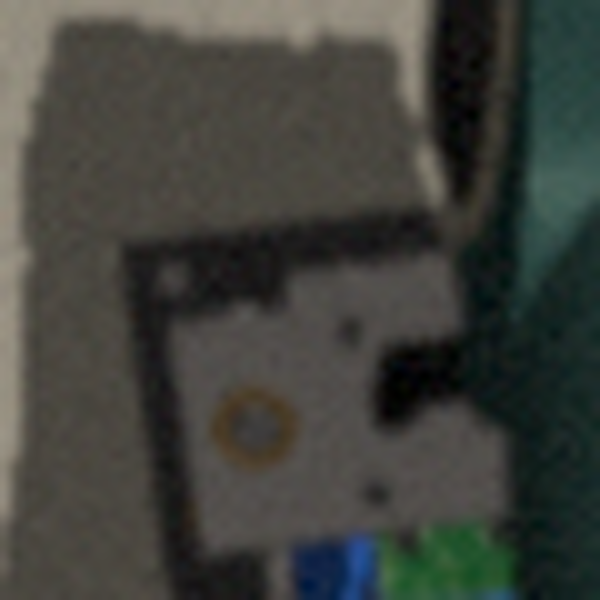

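step_arm:
  motion:
    - {"claw": 0, "translation": [0, 0, 0.001], "roll": 0}
    - {"claw": 0, "translation": [0, 0, 0.0015], "roll": 0}
    - {"claw": 0, "translation": [0, 0, 0.0015], "roll": 0}
    - {"claw": 0, "translation": [0, 0, 0.001], "roll": 0}

```text
time: 13.8
eef_pos: [0.6268, -0.2214, 0.16]
orientation: [-2.098, -2.338, 0.0]
ft_force: [-0.2, 0.3, -2.3]
opening: 0.199
```

step_arm:
  motion:
    - {"claw": 0, "translation": [0, 0, 0.001], "roll": 0}
    - {"claw": 0, "translation": [0, 0, 0.0015], "roll": 0}
    - {"claw": 0, "translation": [0, 0, 0.0015], "roll": 0}
    - {"claw": 0, "translation": [0, 0, 0.001], "roll": 0}

```text
time: 14.13
eef_pos: [0.6268, -0.2214, 0.155]
orientation: [-2.098, -2.338, 0.0]
ft_force: [-1.2, -1.3, -4.1]
opening: 0.196
```

```bash
python3 chk.py 9
```

```text
t 14.13 pos [ 0.6268 -0.2214  0.155 ] loc [-0.0002 -0.0003] head 96.19 tiltz [-2.e-04  1.e-04 -1.e+00] F [-1.2 -1.3 -4.1] M [-0.04 -0.03  0.02] op 0.196
```

step_arm:
  motion:
    - {"claw": 0, "translation": [0, 0, 0.002], "roll": 0}
    - {"claw": 0, "translation": [0, 0, 0.003], "roll": 0}
    - {"claw": 0, "translation": [0, 0, 0.003], "roll": 0}
    - {"claw": 0, "translation": [0, 0, 0.003], "roll": 0}
    - {"claw": 0, "translation": [0, 0, 0.003], "roll": 0}
    - {"claw": 0, "translation": [0, 0, 0.003], "roll": 0}

```text
time: 14.73
eef_pos: [0.6268, -0.2214, 0.1379]
orientation: [-2.098, -2.338, 0.0]
ft_force: [0.5, 0.1, -3.0]
opening: 0.199
```

```bash
python3 chk.py 10
```

```text
t 14.73 pos [ 0.6268 -0.2214  0.1379] loc [-0.0002 -0.0003] head 96.18 tiltz [-2.e-04  1.e-04 -1.e+00] F [ 0.5  0.1 -3. ] M [-0.1  -0.06 -0.01] op 0.199
```

View pics/top10.png

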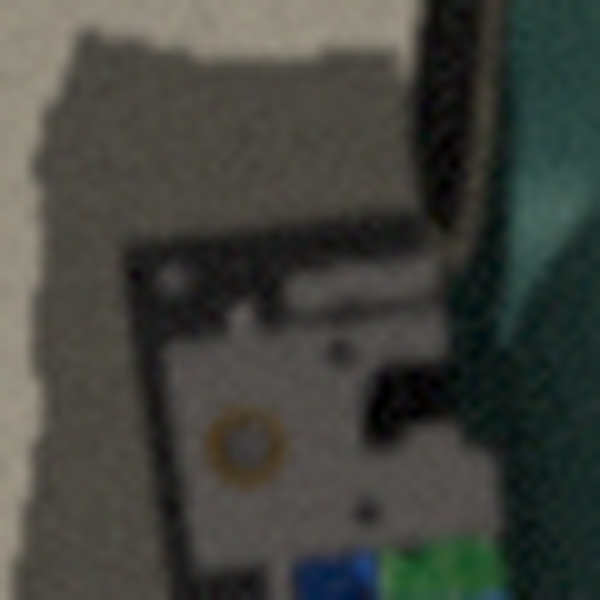

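Rod visible inside the left hole (245,445), no side force. Continue down.

step_arm:
  motion:
    - {"claw": 0, "translation": [0, 0, 0.003], "roll": 0}
    - {"claw": 0, "translation": [0, 0, 0.004], "roll": 0}
    - {"claw": 0, "translation": [0, 0, 0.004], "roll": 0}
    - {"claw": 0, "translation": [0, 0, 0.004], "roll": 0}
    - {"claw": 0, "translation": [0, 0, 0.004], "roll": 0}
    - {"claw": 0, "translation": [0, 0, 0.003], "roll": 0}

```text
time: 15.33
eef_pos: [0.6268, -0.2214, 0.1157]
orientation: [-2.098, -2.338, 0.0]
ft_force: [0.2, -0.3, -3.0]
opening: 0.202
```

step_arm:
  motion:
    - {"claw": 0, "translation": [0, 0, 0.004], "roll": 0}
    - {"claw": 0, "translation": [0, 0, 0.004], "roll": 0}
    - {"claw": 0, "translation": [0, 0, 0.004], "roll": 0}
    - {"claw": 0, "translation": [0, 0, 0.004], "roll": 0}
    - {"claw": 0, "translation": [0, 0, 0.004], "roll": 0}
    - {"claw": 0, "translation": [0, 0, 0.003], "roll": 0}

```text
time: 15.83
eef_pos: [0.6268, -0.2214, 0.0928]
orientation: [-2.098, -2.338, 0.0]
ft_force: [0.8, -0.7, -2.4]
opening: 0.201
```

```bash
python3 chk.py 11
```

```text
t 15.83 pos [ 0.6268 -0.2214  0.0928] loc [-0.0002 -0.0003] head 96.19 tiltz [-2.e-04  0.e+00 -1.e+00] F [ 0.8 -0.7 -2.4] M [-0.13 -0.06 -0.04] op 0.201
```

View pics/side11.png

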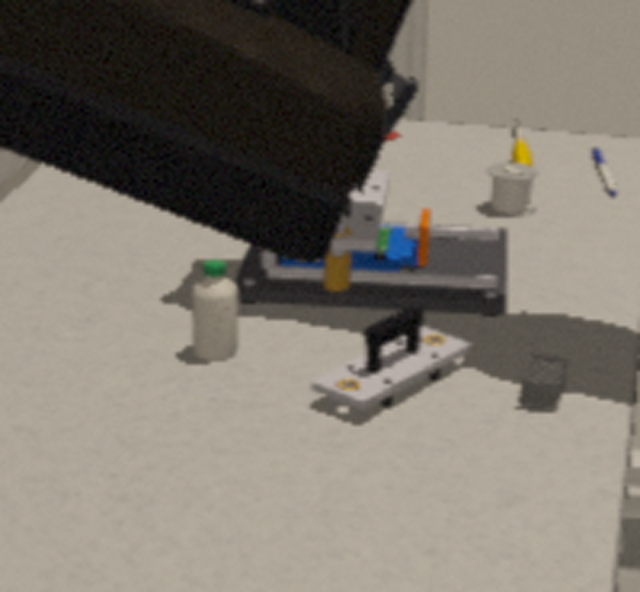

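step_arm:
  motion:
    - {"claw": 0, "translation": [0, 0, 0.003], "roll": 0}
    - {"claw": 0, "translation": [0, 0, 0.003], "roll": 0}
    - {"claw": 0, "translation": [0, 0, 0.002], "roll": 0}
    - {"claw": 0, "translation": [0, 0, 0.001], "roll": 0}
    - {"claw": 0, "translation": [0, 0, 0.001], "roll": 0}
    - {"claw": 0, "translation": [0, 0, 0.0005], "roll": 0}

```text
time: 16.43
eef_pos: [0.6268, -0.2213, 0.0827]
orientation: [-2.098, -2.338, -0.0]
ft_force: [0.8, -0.3, -3.0]
opening: 0.201
```

step_arm:
  motion:
    - {"claw": 0, "translation": [0, 0, 0.0005], "roll": 0}
    - {"claw": 0, "translation": [0, 0, 0.0005], "roll": 0}

```text
time: 16.6
eef_pos: [0.6269, -0.2213, 0.0818]
orientation: [-2.098, -2.338, -0.0]
ft_force: [-0.2, -0.8, -3.6]
opening: 0.202
```

step_arm:
  motion:
    - {"claw": 0, "translation": [0, 0, 0.0005], "roll": 0}
    - {"claw": 0, "translation": [0, 0, 0.0005], "roll": 0}

```text
time: 16.77
eef_pos: [0.6269, -0.2214, 0.0808]
orientation: [2.098, 2.338, 0.0]
ft_force: [0.1, -0.9, -2.4]
opening: 0.203
```

step_arm:
  motion:
    - {"claw": 0, "translation": [0, 0, 0.0005], "roll": 0}
    - {"claw": 0, "translation": [0, 0, 0], "roll": 0}

```text
time: 16.93
eef_pos: [0.6269, -0.2214, 0.0804]
orientation: [-2.098, -2.338, 0.0]
ft_force: [0.0, -0.0, -1.9]
opening: 0.201
```

step_arm:
  motion:
    - {"claw": 0, "translation": [0, 0, 0.0004], "roll": 0}
    - {"claw": 0, "translation": [0, 0, 0], "roll": 0}

```text
time: 17.1
eef_pos: [0.6269, -0.2214, 0.0803]
orientation: [2.098, 2.338, -0.0]
ft_force: [-2.4, 1.2, 5.7]
opening: 0.202
```

step_arm:
  motion:
    - {"claw": 0, "translation": [0, 0, 0.0004], "roll": 0}
    - {"claw": 0, "translation": [0, 0, 0], "roll": 0}

```text
time: 17.27
eef_pos: [0.6269, -0.2214, 0.0803]
orientation: [2.098, 2.338, -0.0]
ft_force: [-4.1, 0.9, 11.1]
opening: 0.199
```

step_arm:
  motion:
    - {"claw": 0, "translation": [0, 0, -0.0004], "roll": 0}
    - {"claw": 0.025, "translation": [0, 0, 0], "roll": 0}
    - {"claw": 0.03, "translation": [0, 0, 0], "roll": 0}
    - {"claw": 0.04, "translation": [0, 0, 0], "roll": 0}
    - {"claw": 0.06, "translation": [0, 0, 0], "roll": 0}
    - {"claw": 0.06, "translation": [0, 0, 0], "roll": 0}
    - {"claw": 0.06, "translation": [0, 0, 0], "roll": 0}
    - {"claw": 0.06, "translation": [0, 0, 0], "roll": 0}

```text
time: 17.93
eef_pos: [0.6268, -0.2213, 0.0798]
orientation: [-2.098, -2.338, 0.0]
ft_force: [-1.1, 0.2, -0.1]
opening: 0.703
```

```bash
python3 chk.py 12
```

```text
t 17.93 pos [ 0.6268 -0.2213  0.0798] loc [-0.0002 -0.0002] head 96.19 tiltz [-1.e-04  1.e-04 -1.e+00] F [-1.1  0.2 -0.1] M [-0.01 -0.03 -0.01] op 0.703
```

Released with no force. Rise straight up slowly, then away.

step_arm:
  motion:
    - {"claw": 0.06, "translation": [0, 0, -0.005], "roll": 0}
    - {"claw": 0.06, "translation": [0, 0, -0.01], "roll": 0}
    - {"claw": 0.06, "translation": [0, 0, -0.015], "roll": 0}
    - {"claw": 0.06, "translation": [0, 0, -0.02], "roll": 0}
    - {"claw": 0.06, "translation": [0, 0, -0.025], "roll": 0}
    - {"claw": 0.06, "translation": [0, 0, -0.025], "roll": 0}
    - {"claw": 0.06, "translation": [0, 0, -0.025], "roll": 0}
    - {"claw": 0.06, "translation": [0, 0, -0.02], "roll": 0}
    - {"claw": 0.06, "translation": [0.015, 0, -0.01], "roll": 0}
    - {"claw": 0.06, "translation": [0.03, 0, 0], "roll": 0}
    - {"claw": 0.06, "translation": [0.03, 0, 0], "roll": 0}
    - {"claw": 0.06, "translation": [0.03, 0, 0], "roll": 0}

```text
time: 19.03
eef_pos: [0.6152, -0.1153, 0.2363]
orientation: [2.098, 2.337, 0.001]
ft_force: [0.8, 0.7, -0.1]
opening: 0.703
```

step_arm:
  motion:
    - {"claw": 0.06, "translation": [0.03, 0, 0], "roll": 0}
    - {"claw": 0.06, "translation": [0.03, 0, 0], "roll": 0}
    - {"claw": 0.06, "translation": [0.03, 0, 0], "roll": 0}
    - {"claw": 0.06, "translation": [0.03, 0, 0], "roll": 0}
    - {"claw": 0.06, "translation": [0.03, 0, 0], "roll": 0}
    - {"claw": 0.06, "translation": [0.03, 0, 0], "roll": 0}
    - {"claw": 0.06, "translation": [0.03, 0, 0], "roll": 0}
    - {"claw": 0.06, "translation": [0.03, 0, 0], "roll": 0}
    - {"claw": 0.06, "translation": [0.02, 0, 0], "roll": 0}
    - {"claw": 0.06, "translation": [0.01, 0, 0], "roll": 0}
    - {"claw": 0.06, "translation": [0, 0, 0], "roll": 0}

```text
time: 19.95
eef_pos: [0.5857, 0.1542, 0.2358]
orientation: [-2.094, -2.342, -0.002]
ft_force: [0.0, -0.8, 0.5]
opening: 0.709
```

Run:
```python
from look import *
from ov import *
st(); o=look("13",{"side":(200,160,400,345,3.2),"top":(260,160,460,300,4)})
P=plpolys([.6268,-.2214,.108],.099)
overlay(o["top"],"pics/o13.png",(330,180,420,270,6.6),P)
```

```text
t 19.95 pos [0.5857 0.1542 0.2358] loc [0.0005 0.3775] head 96.39 tiltz [ 6.e-04  8.e-04 -1.e+00] F [ 0.  -0.8  0.5] M [0.05 0.   0.  ] op 0.709
```

View pics/side13.png

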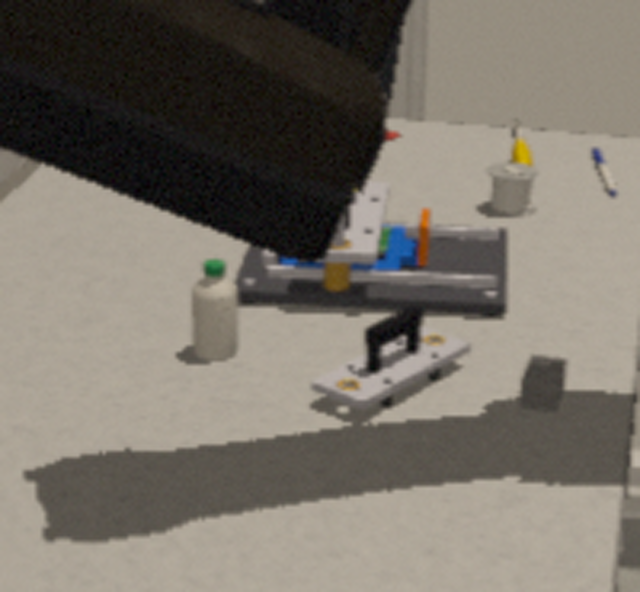

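View pics/o13.png

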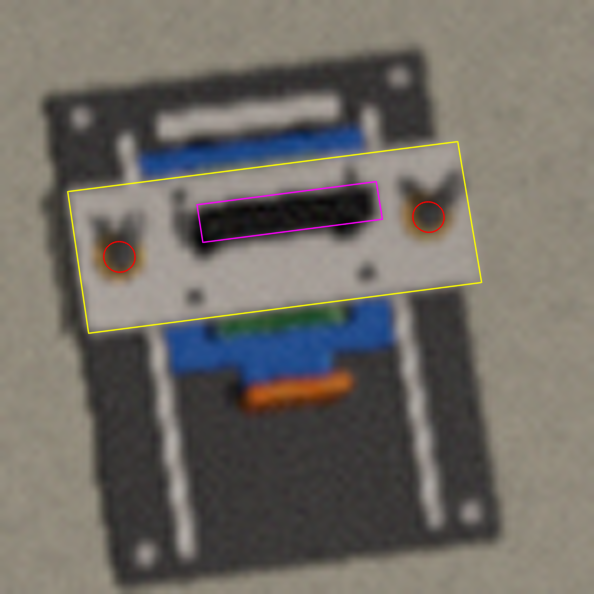

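View pics/top13.png

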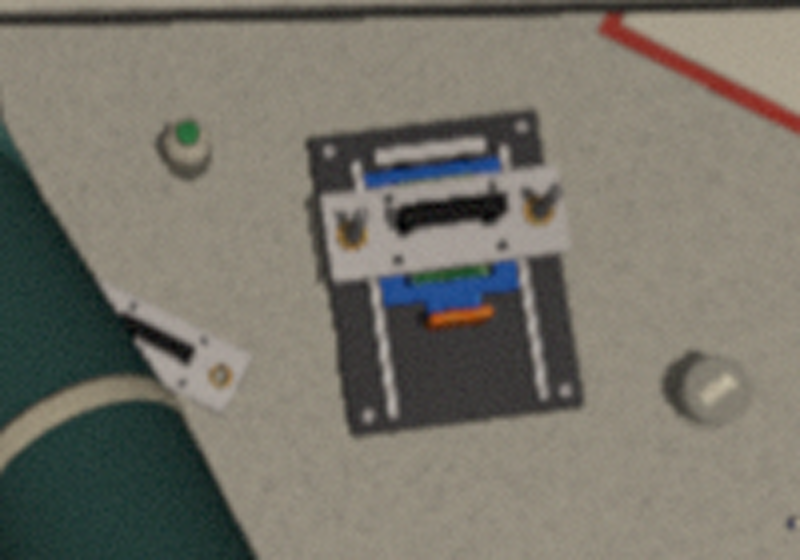

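step_arm:
  motion:
    - {"claw": 0.06, "translation": [0, 0, 0], "roll": 0}
    - {"claw": 0.06, "translation": [0, 0, 0], "roll": 0}
    - {"claw": 0.06, "translation": [0, 0, 0], "roll": 0}

```text
time: 20.3
eef_pos: [0.5867, 0.1503, 0.2349]
orientation: [2.1, 2.336, -0.0]
ft_force: [-0.6, 0.2, 0.6]
opening: 0.703
```

```bash
python3 -c "
from bench import robot
print(robot.close_job())"
```

```text
the job is handed in; nothing more can be done
None
```

The press fixture is ready, and I handed the job in at about 20 s of the 58 s allowed.

- **Carrier:** I pushed it in by the orange tab until the force jumped from about 3 N to about 20 N. The tool was then at fixture x -90 mm, about where it should be with the carrier home. The pictures show the carrier against the stop, and it was in the same place at the end.
- **Plate:** I lifted the larger plate by its handle and lowered it level over both rods, with only about 1 N of side force on the way down. It met the shoulders with the tool at z 80.3 mm, against 80.4 mm expected, and I pressed it down to about 15 N. I then opened the gripper and rose clear.
- **Last checks:** The final top picture shows both rods through the holes, and the plate outline matches its home pose to within about 1–2 mm. The robot was touching nothing.
- **Bystanders:** The bottle, heatsink, reel and small plate look unmoved where I could see them. I did not re-check the pliers, which the arm never went near.
- **Limits and disagreements:**
  - The side camera's view of the rods was mostly blocked, so the seating rests on the height and force readings and the top view.
  - Two estimates of the fixture's heading differed by about 0.35°. I used a value between them, and it caused no trouble.

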